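# Set the router lift to its red line and lock it

## Task

Set the router's cutting height: with a fingertip against the handwheel's upright handle, push the wheel round clockwise until its white index mark lines up with the red line on the scale ring, to within half a division; come up to the line without running a division past it, because backing off leaves slack in the screw. Then push the yellow lock lever round clockwise to its stop, with the wheel still on its line. Push gently, do not squeeze the wheel or lift it in its socket, keep off the cutter, and leave the loose things where they are.

Things in the scene. Friction and masses are not known exactly. Their poses are not given: they have to be found in the camera images.
- router_top: White router board let into the bench, 400 x 540 mm, top 22 mm above the bench, with a black lift plate, 250 x 420 mm, its top at 23 mm. Fixed. Origin on the bench under the plate's centre; +x points away from the operator (who stands on the robot's side) to the fence, +y to the left, z up. The fence, its top 94 mm above the bench, begins 89 mm beyond the origin in +x; a dust pipe lies behind it.
- crank (a joint): Angle (rad) of the lift handwheel about its upright axis; it grows as the wheel turns clockwise seen from above, which raises the cutter by 4 mm a turn. The wheel starts between 0 and 0.6. It is held by friction only (about 0.15 N m, some 3 N at the handle), so it stays where it is left and does not coast.
- crank_axis (a point): Centre of the handwheel's flat top face, 38 mm above the bench. The wheel is a black disc, 125 mm in diameter, with a steel hub 28 mm across standing 5 mm above the face.
- crank_handle (a point): Middle of the handwheel's upright aluminium handle: a round grip 15 to 19 mm in diameter, 46 mm tall, its axis 47 mm from the wheel's axis; it stands up from the disc face and its top is 84 mm above the bench. This point is 61 mm above the bench. It lies diametrically opposite the index mark. At the start it is on the operator's side of the wheel.
- crank_index (a point): Outer end of the white index mark on the handwheel: a white line 5 mm wide and 36 mm long on top of the black disc, running out to its rim; this point is at the rim, 62.5 mm from the wheel's axis.
- scale_ring: Aluminium graduated ring round the handwheel, 176 mm outer diameter, top 32 mm above the bench, 36 divisions of 10 degrees with black lines and one bold red line. Origin on the wheel's axis at the ring's underside; its +x axis points along the red line, z up. It does not move.
- scale_line (a point): Inner end of the red line on the ring, at the wheel's rim: 62.5 mm from the wheel's axis and at the index mark's height, so the index point coincides with it when they line up. The red line is 5 mm wide, 25 mm long. At the start it is 50 to 140 degrees clockwise of the index mark.
- wheel: The handwheel itself with its handle, 0.4 kg. Origin on its axis at its underside, 29 mm above the bench, its +x axis along the white index mark, z up. Its shank only rests in the lift's hex socket, held down by its own weight, so an upward pull lifts it out.
- lock (a joint): Angle (rad) of the yellow lock lever about its upright pivot, growing clockwise seen from above: 0 to 0.25 unlocked (start, pointing towards the operator), 1.45 fully locked against its stop (pointing left). Held by friction only, about 2 N at its grip.
- lock_pivot (a point): Top of the lock lever's steel hub, on the pivot axis, 55 mm above the bench.
- lock_grip (a point): Axis of the yellow lever's arm, 60 mm out from the pivot and 12 mm short of the centre of its rounded end, 62 mm above the bench. The arm here is 19 mm thick, round, and rises slightly outwards; its underside is 53 mm above the bench.
- cutter: Router cutter standing up through the plate, 17 mm in diameter, sharp, about 50 mm above the bench at start. Origin on its axis at the plate's top.
- spanner: Loose steel collet spanner, 170 mm long, lying flat on the board near the operator's edge.
- gauge_block: Loose brass set-up block, 25 x 38 x 50 mm tall, standing on the board towards the operator's edge. Origin under its centre.
- push_block: Yellow push block, 220 x 75 mm with a black handle, 94 mm tall, loose on the bench at the left.
- mallet: Carver's round dark wooden mallet, 90 mm across, 220 mm tall, standing on the bench at the right.
- glue: White glue bottle, 64 mm across, 170 mm tall, standing on the bench at the left.
- bit_block: Pale wooden block of router bits, 100 x 170 mm, 75 mm tall, loose on the bench at the right.
- moulding: Loose pale wooden sample of moulding, 140 x 40 x 30 mm, lying flat on the board at its left end, near the operator's edge. Origin under its centre.

How it is judged:
By the outcome, as a careful person would: the job done as asked, in the order asked, and still so for the second after the job is handed in, with the robot touching nothing.
It also fails if it takes over 61 s, if anything falls off the work surface, if the arm or the gripper's body presses on something with over 40 N, if the wrist force passes 120 N, or if a joint passes its speed limit or range.

## Robot

A 6-joint arm with a two-finger parallel gripper is mounted at the origin on the work surface. World frame = base frame: x ahead of the robot, y to its left, z up, the work surface at z = 0. Lengths are in m, angles in degrees, forces in N, time in s.
With the tool pointing down it reaches from about 0.325 to 0.9 m from the base axis. Payload 6.1 kg.
Tool frame: the origin (TCP) lies on the mounting face of the last link; the fingertips stand 182 mm ahead of it and the grasp point (between the pads) lies ahead of it (r.hold_point_z is the x of the grasp point in the tool frame, in m); x points along the fingers, y is the direction in which the jaws open and shut, and the axes are right-handed (so a half turn about x gives the same grasp; the last joint's range is limited). The gripper opens to 87 mm and grips with 3 to 60 N. Pads are 19 mm wide; open, the fingers measure 117 mm over their backs; the gripper's body (75 mm by 190 mm) begins 51 mm behind the grasp point.
Start: joints at [62.16, 12.628, 87.462, -0, 79.91, -7.225], TCP at [0.22, 0.585, 0.405] pointing down, gripper open.
Joint ranges: [-170.65, 170.65], [-52.31, 119.04], [5.05, 147.46], [-71.25, 251.25], [11.57, 151.72], [-153.62, 153.62]. Speed limits (degrees/s): [147.25, 147.25, 172.46, 180, 180, 180].

## Interface

Orientations are given as [roll, pitch, yaw] about the fixed x, y, z axes, in that order (R = Rz(yaw) Ry(pitch) Rx(roll)).
In Python, from rig import r gives the robot as it stands. The module is installed in compiled form; this text tells all that it offers.
- The arm moves only by the tool send_rows, never from a script. Its argument "series" is a list of rows, each a list of 7 numbers: the shift along the world's x, y, z in m, then the turn, a rotation vector about the world's x, y, z in degrees, then the finger opening in m, from 0 to 0.087. In form: [[x, y, z, rx, ry, rz, grip], ...]. A call has exactly 10 rows; each row is the pose to reach, as a shift and turn from the pose commanded when the call began; what a row does not reach only later rows make up. A row lasts 1/12 s, in which the tool goes at most 41.7 mm and 7.16 degrees, less where a joint would pass 70% of its speed; a pose out of reach is approached as far as the arm can. A call with a gripper value outside its range is refused whole. The fingers move at their own pace and stop on an object; "force" is the grip in N (left out, the last holds). Time passes only in rows, so rows that repeat a pose let the fingers close, or fill a call up. It gives the time, the measured TCP pose, the force and the opening at its end, in the units of the state.
- r.observe(): the state, without advancing time (a new reading comes with each control period).
- r.read_camera(name): name is "side" or "top"; returns the picture (400x640x3 uint8, red, green, blue); there is no depth.
- r.camera_model(name): a dict with "mtx" (3x3 intrinsics, pixels), "R" (3x3) and "t" (3): a world point X has camera coordinates R X + t. Camera axes: x right, y down, z forward; pixel columns grow to the right and rows downward; lengths in m; the calibration is good to about 2 mm. A picture is of the moment at which its call begins. camera_model takes no time and is no camera call.
- r.hand_in(): hands the job in, once; it reports no verdict.
Trained networks look in the newest picture that a camera, given by its name, has taken for a name from the list of things; names that differ only in an ending like _2 or _b are one class to them, and where a whole thing is asked for, a point or a joint stands for the part that bears it (a point fixed in the world has none). Each returns a list of dicts, best first, with "conf" (0 to 1); they miss things now and then, are a little off and sometimes report something else, mostly with a low value. They report only what shows in the picture. A call takes as long as a camera call.
- r.recognise(camera, target): "rect" ([centre column, centre row, width, height] in pixels, round what is visible of it).
The state is a dict: "time_s": time; "qpos": joint angles; "qvel": joint speeds; "joint_torque": joint torques, N m; "position": TCP position; "eef_rot": TCP orientation; "ft_force": force on the tool from outside, world axes, zero at the start; "moment": the same for the moment, N m; "finger_gap": finger opening in m.
Only numpy, scipy, OpenCV 4.12 (cv2) and the standard library are available. Lean on these libraries where they do the work, as an engineer would, in place of code of your own. Each camera call takes 0.05 s, during which the arm holds its last target. There are 200 camera calls.

## Working session

There is one attempt and no reset: what is moved stays moved. The work goes in short steps, Python scripts to look and compute and a tool call to move; the robot and the scene stay as the last step left them, time stands still between calls to the robot, and variables do not carry over. Pictures are saved under pics/ and viewed, about 8 in all and at most 12, crops included, and the job is handed in when it is done.

Besides the shell and the picture viewer there is one more tool, called after ">>>" as name([rows], argument=value, ...), one row to a line, values as JSON. send_rows: Moves the arm, as the interface text tells. Its arguments: {"type":"object","properties":{"series":{"type":"array","items":{"type":"array","items":{"type":"number"}}},"force":{"type":"number"}},"required":["series"]}

```bash
mkdir -p pics
cat > h.py <<'E'
import numpy as np, cv2
from rig import r
def px(cam,u,v,z):
    m=r.camera_model(cam);K,R,t=map(np.array,(m["mtx"],m["R"],m["t"]))
    d=R.T@np.linalg.solve(K,[u,v,1.]);c=-R.T@t
    return c+d*(z-c[2])/d[2]
def proj(cam,X):
    m=r.camera_model(cam);K,R,t=map(np.array,(m["mtx"],m["R"],m["t"]))
    p=K@(R@np.array(X)+t);return p[:2]/p[2]
E
python3 - <<'E'
from h import *
for c in("top","side"):
    im=r.read_camera(c);cv2.imwrite(f"pics/{c}0.png",im[:,:,::-1])
    m=r.camera_model(c);print(c,-np.array(m["R"]).T@m["t"],np.array(m["mtx"])[0,0])
Z=dict(crank_axis=.038,crank_handle=.061,crank_index=.038,scale_line=.038,lock_pivot=.055,lock_grip=.062,cutter=.04,gauge_block=.04,scale_ring=.032,spanner=.025,moulding=.037)
for n,z in Z.items():
  for c in("top","side"):
    for d in r.recognise(c,n)[:2]:
        print(n,c,round(d["conf"],2),np.round(d["rect"],1),np.round(px(c,*d["rect"][:2],z),4))
s=r.observe();print({k:np.round(v,3) for k,v in s.items()},r.hold_point_z)
E
```

```text
top [0.39316051 0.02025854 1.35902121] 367.2972662721731
side [ 0.06579359 -0.84629733  0.85275483] 453.8698743971409
crank_axis top 0.64 [345.2 191.7  34.7  33. ] [ 0.5777 -0.0941  0.038 ]
crank_axis side 0.9 [355.4 225.2  44.   31.8] [ 0.5756 -0.0906  0.038 ]
crank_axis side 0.72 [357.4 229.4  66.5  43.7] [ 0.5714 -0.1073  0.038 ]
crank_handle top 0.66 [343.4 191.2  30.3  37.3] [ 0.5761 -0.0856  0.061 ]
crank_handle side 0.9 [355.1 225.8  45.7  31.7] [ 0.5593 -0.1135  0.061 ]
crank_index top 0.57 [345.1 192.2  35.1  29.8] [ 0.5758 -0.0937  0.038 ]
crank_index side 0.57 [355.4 228.6  47.7  33.9] [ 0.5685 -0.1021  0.038 ]
scale_line top 0.9 [341.4 190.1  49.1  47.4] [ 0.5832 -0.0801  0.038 ]
scale_line side 0.82 [358.8 229.9  67.5  44.9] [ 0.5736 -0.1108  0.038 ]
scale_line side 0.17 [355.6 226.9  47.3  30.8] [ 0.5725 -0.0966  0.038 ]
lock_pivot side 0.53 [317.4 173.2  26.6  10.6] [0.589  0.1499 0.055 ]
lock_pivot side 0.28 [234.6 138.2  66.5  36.7] [0.4403 0.4666 0.055 ]
lock_grip top 0.53 [450.1 245.9  48.9  31.5] [ 0.3908 -0.4664  0.062 ]
lock_grip top 0.42 [276.9 182.2  17.5  24.
[... 857 characters left out ...]
78  0.025 ]
moulding top 0.6 [261.8 215.1  36.9  15.8] [0.4851 0.2047 0.037 ]
moulding side 0.76 [278.1 183.3  24.9  32. ] [0.4724 0.1836 0.037 ]
moulding side 0.3 [378.4 363.   86.5  74. ] [ 0.3996 -0.4599  0.037 ]
{'time_s': np.float64(1.2), 'qpos': array([62.161, 12.628, 87.462,  0.   , 79.908, -7.225]), 'qvel': array([-0.024, -0.114,  0.006, -0.155,  0.015, -0.016]), 'joint_torque': array([ 0.0000e+00, -4.9459e+01, -3.8769e+01,  7.0000e-02,  4.7000e-02,
       -0.0000e+00]), 'position': array([0.22 , 0.585, 0.405]), 'eef_rot': array([109.872,  89.999,  89.258]), 'ft_force': array([-0.175,  0.043,  0.603]), 'moment': array([-0.03 ,  0.007,  0.022]), 'finger_gap': np.float64(0.087)} 0.1635
```

Run:
```python
import cv2
t=cv2.imread("pics/top0.png");s=cv2.imread("pics/side0.png")
a=cv2.resize(t[155:245,240:400],None,fx=5,fy=5,interpolation=cv2.INTER_CUBIC)
cv2.imwrite("pics/top_c.png",a)
cv2.imwrite("pics/side_c.png",cv2.resize(s[140:280,250:410],None,fx=4.2,fy=4.2,interpolation=cv2.INTER_CUBIC))
```

```text
(no output)
```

View pics/top_c.png

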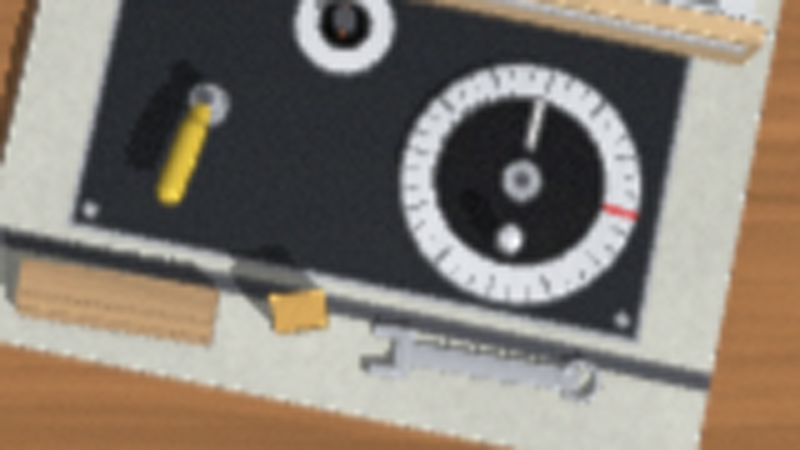

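View pics/side_c.png

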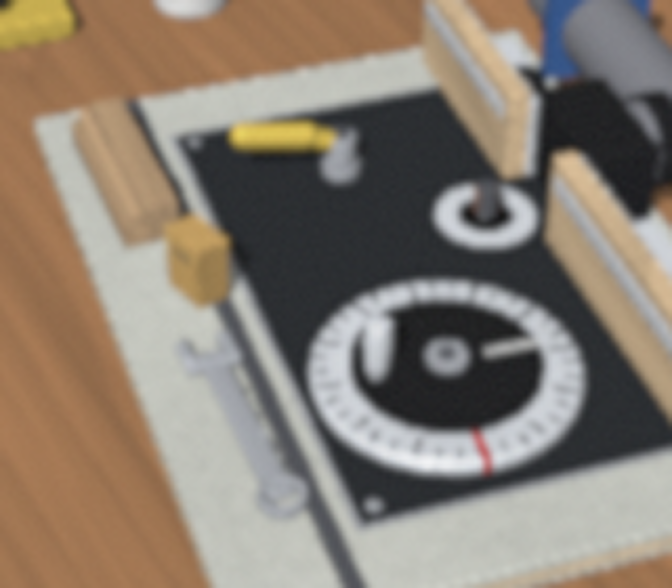

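Top crop: wheel hub (522,180), index outer end (541,100), handle top (510,238), red line (605,208)–(636,215), lock pivot (208,103), lever end (172,198), cutter (345,20). The side crop agrees. Converting these to world positions.

Run:
```python
from h import *
def P(u,v,z): return px("top",240+(u+.5)/5-.5,155+(v+.5)/5-.5,z)
def S(u,v,z): return px("side",250+(u+.5)/4.2-.5,140+(v+.5)/4.2-.5,z)
c=P(522,180,.043); c2=P(521,182,.032);c3=S(446,356,.043);print("axis hub,ring,side",c,c2,c3)
ang=lambda p,c:np.degrees(np.arctan2(p[1]-c[1],p[0]-c[0]))
for n,p in dict(idx_out=P(541,100,.038),idx_in=P(531,147,.038),red_in=P(605,208,.032),red_out=P(636,215,.032),handle=P(510,238,.084),
  s_idx=S(538,344,.038),s_idxin=S(485,355,.038),s_redin=S(478,430,.032),s_redout=S(488,470,.032),s_handle=S(378,325,.084)).items():
    print(n,p.round(4),"ang",ang(p,c).round(1),"r",np.hypot(*(p-c)[:2]).round(4), "side-c",ang(p,c3).round(1))
print("lock",P(208,103,.055),S(343,145,.055),"end",P(172,195,.064),S(238,137,.064),"cut",P(345,20,.05),S(487,190,.05))
print("block",P(300,300,.072),P(270,295,.072),P(328,318,.072), "fence corner",P(760,40,.094))
```

```text
axis hub,ring,side [ 0.58088372 -0.08920844  0.043     ] [ 0.58095936 -0.08941634  0.032     ] [ 0.57518237 -0.09293392  0.043     ]
idx_out [ 0.641  -0.1026  0.038 ] ang -12.5 r 0.0615 side-c -8.3
idx_in [ 0.606  -0.0958  0.038 ] ang -14.7 r 0.026 side-c -5.3
red_in [ 0.5634 -0.1511  0.032 ] ang -105.7 r 0.0643 side-c -101.4
red_out [ 0.5589 -0.1739  0.032 ] ang -104.6 r 0.0875 side-c -101.4
handle [ 0.5339 -0.0781  0.084 ] ang 166.7 r 0.0483 side-c 160.2
s_idx [ 0.6363 -0.1071  0.038 ] ang -17.9 r 0.0583 side-c -13.1
s_idxin [ 0.6007 -0.0995  0.038 ] ang -27.6 r 0.0223 side-c -14.5
s_redin [ 0.5631 -0.1504  0.032 ] ang -106.2 r 0.0637 side-c -101.8
s_redout [ 0.5497 -0.1825  0.032 ] ang -108.5 r 0.0984 side-c -105.9
s_handle [ 0.5279 -0.0865  0.084 ] ang 177.1 r 0.053 side-c 172.3
lock [0.62904491 0.13857067 0.055     ] [0.62335019 0.12517736 0.055     ] end [0.56060323 0.16093233 0.064     ] [0.55621382 0.15929803 0.064     ] cut [0.69369933 0.04194493 0.05      ] [0.68835715 0.03497564 0.05      ]
block [0.48766532 0.06777768 0.072     ] [0.49065613 0.08890198 0.072     ] [0.47550998 0.04779961 0.072     ] fence corner [ 0.67751325 -0.25113111  0.094     ]
```

Run:
```python
from h import *
from scipy.spatial.transform import Rotation as T
R=T.from_euler("xyz",r.observe()["eef_rot"],degrees=True).as_matrix();print(R.round(2),np.degrees(np.arctan2(R[1,1],R[0,1])))
for n,z in dict(glue=.08,mallet=.1,push_block=.04,bit_block=.04).items():
  for c in("top","side"):
    for d in r.recognise(c,n)[:1]: print(n,c,round(d["conf"],2),np.round(px(c,*d["rect"][:2],z),3))
A=np.array([.579,-.090])
for th in (167,150,130,110,90,80,75):
    t=np.radians(th);print(th,(A+.047*np.array([np.cos(t),np.sin(t)])).round(3),(A+.047*np.array([np.cos(t),np.sin(t)])-.0185*np.array([np.sin(t),-np.cos(t)])).round(4))
```

```text
[[ 0.    0.35  0.94]
 [ 0.    0.94 -0.35]
 [-1.    0.   -0.  ]] 69.38650451230366
glue top 0.71 [0.648 0.44  0.08 ]
mallet top 0.72 [ 0.613 -0.446  0.1  ]
mallet side 0.68 [ 0.623 -0.437  0.1  ]
push_block top 0.91 [0.444 0.48  0.04 ]
push_block side 0.8 [0.449 0.493 0.04 ]
bit_block top 0.62 [ 0.383 -0.464  0.04 ]
bit_block side 0.75 [ 0.398 -0.46   0.04 ]
167 [ 0.533 -0.079] [ 0.529  -0.0975]
150 [ 0.538 -0.066] [ 0.529  -0.0825]
130 [ 0.549 -0.054] [ 0.5346 -0.0659]
110 [ 0.563 -0.046] [ 0.5455 -0.0522]
90 [ 0.579 -0.043] [ 0.5605 -0.043 ]
80 [ 0.587 -0.044] [ 0.5689 -0.0405]
75 [ 0.591 -0.045] [ 0.5733 -0.0398]
```

>>> send_rows([
  [0.015,-0.035,0,0,0,0.8,0],
  [0.03,-0.07,0,0,0,1.6,0],
  [0.045,-0.105,0,0,0,2.4,0],
  [0.06,-0.14,0,0,0,3.2,0],
  [0.076,-0.175,0,0,0,4,0],
  [0.092,-0.21,0,0,0,4.8,0],
  [0.107,-0.245,0,0,0,5.6,0],
  [0.122,-0.28,0,0,0,6.4,0],
  [0.137,-0.315,0,0,0,7,0],
  [0.152,-0.35,0,0,0,7.6,0],
], force=10)

```text
time_s: 2.43
position: [0.3723, 0.2333, 0.4051]
eef_rot: [35.3, 89.9, 22.3]
ft_force: [1.1, 0.6, 0.1]
finger_gap: 0.0284
```

>>> send_rows([
  [0.015,-0.035,0,0,0,0,0],
  [0.03,-0.07,0,0,0,0,0],
  [0.046,-0.105,0,0,0,0,0],
  [0.061,-0.14,0,0,0,0,0],
  [0.077,-0.175,0,0,0,0,0],
  [0.092,-0.21,0,0,0,0,0],
  [0.107,-0.245,0,0,0,0,0],
  [0.122,-0.28,0,0,0,0,0],
  [0.138,-0.315,0,0,0,0,0],
  [0.153,-0.35,0,0,0,0,0],
])

```text
time_s: 3.27
position: [0.5255, -0.117, 0.4049]
eef_rot: [2.6, 90.0, -10.4]
ft_force: [0.4, 0.1, -0.4]
finger_gap: 0.0003
```

>>> send_rows([
  [0,0,-0.02,0,0,0,0],
  [0,0,-0.05,0,0,0,0],
  [0,0,-0.08,0,0,0,0],
  [0,0,-0.11,0,0,0,0],
  [0,0,-0.12,0,0,0,0],
  [0,0,-0.12,0,0,0,0],
  [0,0,-0.12,0,0,0,0],
  [0,0,-0.12,0,0,0,0],
  [0,0,-0.12,0,0,0,0],
  [0,0,-0.12,0,0,0,0],
])

```text
time_s: 4.1
position: [0.5258, -0.1152, 0.2868]
eef_rot: [-7.8, 89.8, -20.8]
ft_force: [-0.7, -0.5, 0.1]
finger_gap: -0.0
```

Run:
```python
from h import *
s=r.observe();print({k:np.round(v,3) for k,v in s.items() if k in("time_s","position","eef_rot","ft_force","finger_gap","qpos")})
a=r.read_camera("side")[140:280,250:430];b=r.read_camera("top")[140:240,270:420]
f=lambda i,k:cv2.resize(i,None,fx=k,fy=k,interpolation=cv2.INTER_CUBIC)
cv2.imwrite("pics/s1.png",f(a,4)[:,:,::-1]);cv2.imwrite("pics/t1.png",f(b,5)[:,:,::-1])
```

```text
{'time_s': np.float64(4.1), 'qpos': array([-20.754,   7.491, 106.662,  -0.   ,  65.645, -97.753]), 'position': array([ 0.526, -0.115,  0.287]), 'eef_rot': array([ -7.762,  89.798, -20.763]), 'ft_force': array([-0.666, -0.464,  0.144]), 'finger_gap': np.float64(-0.0)}
```

View pics/s1.png

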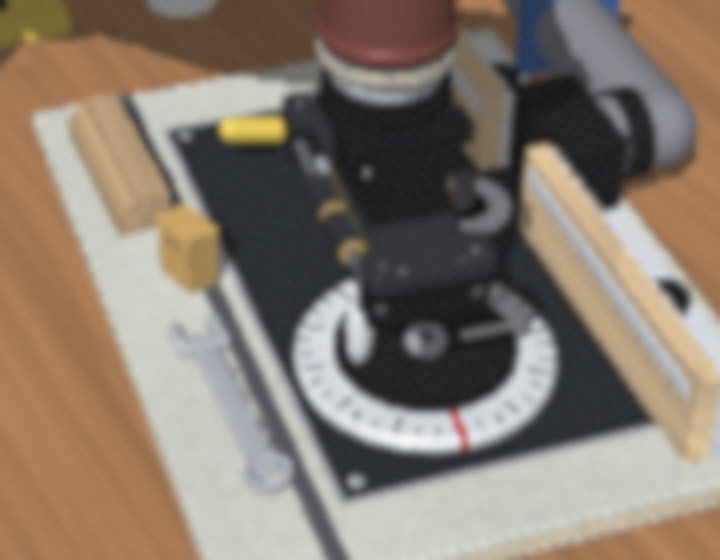

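Run:
```python
from h import *
for z in (.287,.174,.105): 
    p=np.array([.5258,-.1152,z]); print(z,(proj("side",p)-[250,140])*4,(proj("top",p)-[270,140])*5)
print((proj("side",[.533,-.0795,.084])-[250,140])*4)
```

```text
0.287 [387.88984187  66.34636839] [447.83106488 289.12588114]
0.174 [382.34503764 223.60547425] [425.6838825 309.8926237]
0.105 [379.30089769 309.94192684] [414.09701608 320.75727763]
[359.76848733 299.3578125 ]
```

View pics/t1.png

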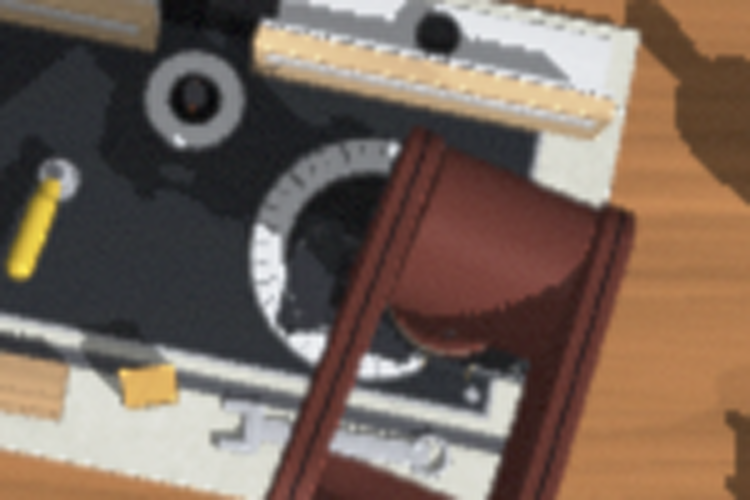

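Side view: the closed fingertip is near (379,310), just on the right (−y) side of the handle at (357,330). That side is clear, so I descend there and approach until contact.

>>> send_rows([
  [0,0,-0.02,0,0,0,0],
  [0,0,-0.04,0,0,0,0],
  [0,0,-0.053,0,0,0,0],
  [0,0,-0.053,0,0,0,0],
  [0.0005,0.002,-0.053,0,0,0,0],
  [0.001,0.004,-0.053,0,0,0,0],
  [0.0015,0.006,-0.053,0,0,0,0],
  [0.0015,0.007,-0.053,0,0,0,0],
  [0.002,0.008,-0.053,0,0,0,0],
  [0.002,0.008,-0.053,0,0,0,0],
])

```text
time_s: 5.03
position: [0.5273, -0.1068, 0.2323]
eef_rot: [-3.7, 89.9, -16.7]
ft_force: [-0.1, 0.3, -0.4]
finger_gap: 0.0005
```

>>> send_rows([
  [0,0.0005,0,0,0,0,0],
  [0,0.001,0,0,0,0,0],
  [0,0.0015,0,0,0,0,0],
  [0.0005,0.002,0,0,0,0,0],
  [0.0005,0.0025,0,0,0,0,0],
  [0.0005,0.003,0,0,0,0,0],
  [0.0005,0.0035,0,0,0,0,0],
  [0.001,0.004,0,0,0,0,0],
  [0.001,0.004,0,0,0,0,0],
  [0.001,0.004,0,0,0,0,0],
])

```text
time_s: 5.87
position: [0.5281, -0.103, 0.2317]
eef_rot: [-151.6, 90.0, -164.6]
ft_force: [-0.6, -0.3, -0.6]
finger_gap: 0.0005
```

>>> send_rows([
  [0,0.0005,0,0,0,0,0],
  [0,0.001,0,0,0,0,0],
  [0,0.0015,0,0,0,0,0],
  [0.0005,0.002,0,0,0,0,0],
  [0.0005,0.0025,0,0,0,0,0],
  [0.0005,0.003,0,0,0,0,0],
  [0.0005,0.0035,0,0,0,0,0],
  [0.001,0.004,0,0,0,0,0],
  [0.001,0.0045,0,0,0,0,0],
  [0.001,0.005,0,0,0,0,0],
])

```text
time_s: 6.7
position: [0.5291, -0.098, 0.2317]
eef_rot: [2.8, 90.0, -10.3]
ft_force: [0.8, 0.6, 1.4]
finger_gap: 0.0006
```

>>> send_rows([
  [0,0.0005,0,0,0,0,0],
  [0,0.001,0,0,0,0,0],
  [0,0.0015,0,0,0,0,0],
  [0.0005,0.002,0,0,0,0,0],
  [0.0005,0.0025,0,0,0,0,0],
  [0.0005,0.003,0,0,0,0,0],
  [0.0005,0.0035,0,0,0,0,0],
  [0.001,0.004,0,0,0,0,0],
  [0.001,0.0045,0,0,0,0,0],
  [0.001,0.005,0,0,0,0,0],
])

```text
time_s: 7.53
position: [0.5299, -0.093, 0.2317]
eef_rot: [-172.1, 90.0, 174.9]
ft_force: [-2.4, -2.8, 1.2]
finger_gap: 0.0006
```

Run:
```python
from h import *
s=r.observe();print({k:np.round(v,3) for k,v in s.items() if k in("time_s","position","eef_rot","ft_force","finger_gap","moment")})
a=r.read_camera("side")[180:260,300:410]
cv2.imwrite("pics/s2.png",cv2.resize(a,None,fx=7,fy=7,interpolation=cv2.INTER_CUBIC)[:,:,::-1])
for n in [.05,.084]: print((proj("side",[*s["position"][:2],n])-[300,180])*7)
```

```text
{'time_s': np.float64(7.533), 'position': array([ 0.53 , -0.093,  0.232]), 'eef_rot': array([-172.107,   89.971,  174.883]), 'ft_force': array([-2.4  , -2.766,  1.161]), 'moment': array([-0.424,  0.407, -0.025]), 'finger_gap': np.float64(0.001)}
[288.87419685 335.729678  ]
[290.87675742 267.30901368]
```

View pics/s2.png

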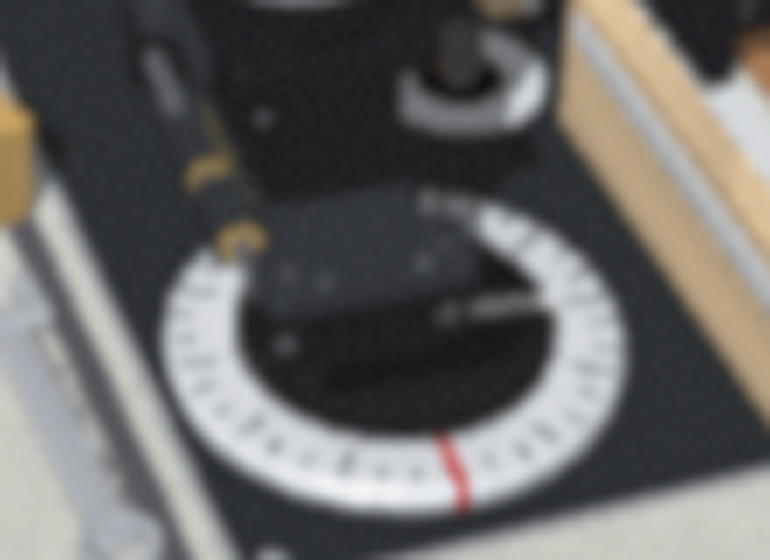

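Contact, about 3.7 N; index at (470–545,305), red line at (445–462,435–510). Now I work out the arc for finger position and yaw about the wheel's axis.

```bash
cat > arc.py <<'E'
import sys,numpy as np
ax,ay,px,py,deg,n=map(float,sys.argv[1:]);A=np.array([ax,ay]);p=np.array([px,py])
def q(a):
    a=np.radians(-a);return A+np.array([[np.cos(a),-np.sin(a)],[np.sin(a),np.cos(a)]])@(p-A)
for k in range(int(n)):
    b=q(k*10*deg)
    print([[*(q((k*10+i)*deg)-b).round(4).tolist(),0,0,0,-round(i*deg,2),0] for i in range(1,11)],q((k+1)*10*deg).round(4))
E
python3 arc.py .579 -.090 .530 -.093 2.5 3
```

```text
[[-0.0001, 0.0021, 0, 0, 0, -2.5, 0], [-0.0001, 0.0043, 0, 0, 0, -5.0, 0], [0.0, 0.0064, 0, 0, 0, -7.5, 0], [0.0002, 0.0086, 0, 0, 0, -10.0, 0], [0.0005, 0.0107, 0, 0, 0, -12.5, 0], [0.0009, 0.0128, 0, 0, 0, -15.0, 0], [0.0014, 0.0149, 0, 0, 0, -17.5, 0], [0.0019, 0.0169, 0, 0, 0, -20.0, 0], [0.0026, 0.019, 0, 0, 0, -22.5, 0], [0.0033, 0.021, 0, 0, 0, -25.0, 0]] [ 0.5333 -0.072 ]
[[0.0008, 0.002, 0, 0, 0, -2.5, 0], [0.0017, 0.0039, 0, 0, 0, -5.0, 0], [0.0027, 0.0058, 0, 0, 0, -7.5, 0], [0.0038, 0.0077, 0, 0, 0, -10.0, 0], [0.005, 0.0095, 0, 0, 0, -12.5, 0], [0.0062, 0.0112, 0, 0, 0, -15.0, 0], [0.0075, 0.0129, 0, 0, 0, -17.5, 0], [0.0089, 0.0145, 0, 0, 0, -20.0, 0], [0.0104, 0.0161, 0, 0, 0, -22.5, 0], [0.0119, 0.0176, 0, 0, 0, -25.0, 0]] [ 0.5452 -0.0544]
[[0.0016, 0.0014, 0, 0, 0, -2.5, 0], [0.0032, 0.0028, 0, 0, 0, -5.0, 0], [0.0049, 0.0041, 0, 0, 0, -7.5, 0], [0.0067, 0.0053, 0, 0, 0, -10.0, 0], [0.0085, 0.0065, 0, 0, 0, -12.5, 0], [0.0104, 0.0075, 0, 0, 0, -15.0, 0], [0.0123, 0.0085, 0, 0, 0, -17.5, 0], [0.0142, 0.0094, 0, 0, 0, -20.0, 0], [0.0162, 0.0102, 0, 0, 0, -22.5, 0], [0.0182, 0.0109, 0, 0, 0, -25.0, 0]] [ 0.5634 -0.0434]
```

>>> send_rows([
  [0,0.002,0,0,0,-2.5,0],
  [0,0.0043,0,0,0,-5,0],
  [0,0.0064,0,0,0,-7.5,0],
  [0.0002,0.0086,0,0,0,-10,0],
  [0.0005,0.0107,0,0,0,-12.5,0],
  [0.0009,0.0128,0,0,0,-15,0],
  [0.0014,0.0149,0,0,0,-17.5,0],
  [0.0019,0.0169,0,0,0,-20,0],
  [0.0026,0.019,0,0,0,-22.5,0],
  [0.0033,0.021,0,0,0,-25,0],
])

```text
time_s: 8.42
position: [0.533, -0.0716, 0.2315]
eef_rot: [-170.4, 89.9, 151.5]
ft_force: [-3.5, -1.4, 2.0]
finger_gap: 0.0008
```

Run:
```python
from h import *
s=r.observe();print({k:np.round(v,3) for k,v in s.items() if k in("position","ft_force","finger_gap","moment")})
a=r.read_camera("side")[180:260,300:410]
cv2.imwrite("pics/s3.png",cv2.resize(a,None,fx=7,fy=7,interpolation=cv2.INTER_CUBIC)[:,:,::-1])
```

```text
{'position': array([ 0.533, -0.072,  0.232]), 'ft_force': array([-3.453, -1.442,  1.993]), 'moment': array([-0.291,  0.509, -0.002]), 'finger_gap': np.float64(0.001)}
```

View pics/s3.png

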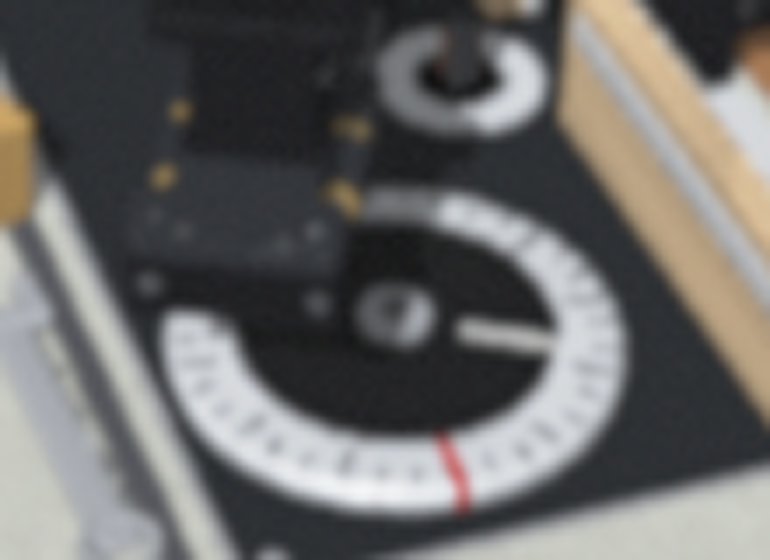

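The finger is pushing the handle and the index is turning: it's now (458,328)–(552,342), red (443,436)–(462,510). I'll measure the gap from the picture.

```bash
cat > meas.py <<'E'
from h import *
def meas(im,z0=.038):
    c=px("side",300+388.5/7-.5,180+314.5/7-.5,.043)[:2]
    g=im.astype(int); out={}
    X,Y=np.meshgrid(np.arange(640),np.arange(400))
    def ang(mask,z,rl,rh,w):
        v,u=np.nonzero(mask);P=np.array([px("side",a,b,z)[:2] for a,b in zip(u,v)])-c
        R=np.hypot(*P.T);k=(R>rl)&(R<rh);P=P[k];wt=w[v,u][k]
        m=(P*wt[:,None]).sum(0)/wt.sum()
        return np.degrees(np.arctan2(m[1],m[0])).round(1),len(P),np.hypot(*m).round(4)
    roi=(X>310)&(X<395)&(Y>195)&(Y<258)
    rd=(g[...,0]-g[...,1]); red=ang(roi&(rd>50)&(g[...,2]<140),.032,.055,.10,rd)
    mn=g.min(2); idx=ang(roi&(mn>95),.038,.028,.054,mn)
    return red,idx,c
E
python3 - <<'E'
from meas import *
im=r.read_camera("side");print(meas(im))
S=lambda u,v,z:px("side",300+(u+.5)/7-.5,180+(v+.5)/7-.5,z)
for a,b,z in(((460,328),(550,342),.038),((443,436),(462,510),.032)):
    d=S(*b,z)-S(*a,z);print(np.degrees(np.arctan2(d[1],d[0])),np.hypot(*d[:2]))
E
```

```text
((np.float64(-102.9), 12, np.float64(0.0761)), (np.float64(-37.6), 34, np.float64(0.0416)), array([ 0.57319001, -0.09204996]))
-42.21534697430309 0.03454530659792666
-112.40311355923215 0.03857224981019079
```

>>> send_rows([
  [0.0008,0.002,0,0,0,-2.5,0],
  [0.0017,0.0039,0,0,0,-5,0],
  [0.0027,0.0058,0,0,0,-7.5,0],
  [0.0038,0.0077,0,0,0,-10,0],
  [0.005,0.0095,0,0,0,-12.5,0],
  [0.0062,0.0112,0,0,0,-15,0],
  [0.0075,0.0129,0,0,0,-17.5,0],
  [0.0089,0.0145,0,0,0,-20,0],
  [0.0104,0.0161,0,0,0,-22.5,0],
  [0.0119,0.0176,0,0,0,-25,0],
])

```text
time_s: 9.35
position: [0.5448, -0.0539, 0.2314]
eef_rot: [-153.2, 89.9, 143.7]
ft_force: [-4.0, 0.8, 2.5]
finger_gap: 0.0003
```

Run:
```python
from meas import *
im=r.read_camera("side");print(meas(im),r.observe()["ft_force"].round(1) if hasattr(r.observe()["ft_force"],"round") else r.observe()["ft_force"])
```

```text
((np.float64(-102.9), 12, np.float64(0.0762)), (np.float64(-60.8), 37, np.float64(0.0407)), array([ 0.57319001, -0.09204996])) [-3.5  1.6  1.7]
```

>>> send_rows([
  [0.0016,0.0014,0,0,0,-2.5,0],
  [0.0032,0.0028,0,0,0,-5,0],
  [0.0049,0.0041,0,0,0,-7.5,0],
  [0.0067,0.0053,0,0,0,-10,0],
  [0.0085,0.0065,0,0,0,-12.5,0],
  [0.0104,0.0075,0,0,0,-15,0],
  [0.0123,0.0085,0,0,0,-17.5,0],
  [0.0142,0.0094,0,0,0,-20,0],
  [0.0162,0.0102,0,0,0,-22.5,0],
  [0.0182,0.0109,0,0,0,-25,0],
])

```text
time_s: 10.23
position: [0.5631, -0.0428, 0.2313]
eef_rot: [-143.3, 89.9, 128.7]
ft_force: [-3.9, 3.6, 2.6]
finger_gap: 0.0004
```

```bash
python3 - <<'E'
from meas import *
im=r.read_camera("side");print(meas(im),np.round(r.observe()["ft_force"],1))
cv2.imwrite("pics/s4.png",cv2.resize(im[180:260,300:410],None,fx=7,fy=7,interpolation=cv2.INTER_CUBIC)[:,:,::-1])
E
python3 arc.py .579 -.090 .5634 -.0434 1 1; python3 arc.py .579 -.090 .5634 -.0434 1.2 1
```

```text
((np.float64(-102.9), 12, np.float64(0.0762)), (np.float64(-77.4), 44, np.float64(0.0197)), array([ 0.57319001, -0.09204996])) [-3.3  1.7  1.4]
[[0.0008, 0.0003, 0, 0, 0, -1.0, 0], [0.0016, 0.0005, 0, 0, 0, -2.0, 0], [0.0025, 0.0008, 0, 0, 0, -3.0, 0], [0.0033, 0.001, 0, 0, 0, -4.0, 0], [0.0041, 0.0012, 0, 0, 0, -5.0, 0], [0.005, 0.0014, 0, 0, 0, -6.0, 0], [0.0058, 0.0016, 0, 0, 0, -7.0, 0], [0.0066, 0.0017, 0, 0, 0, -8.0, 0], [0.0075, 0.0019, 0, 0, 0, -9.0, 0], [0.0083, 0.002, 0, 0, 0, -10.0, 0]] [ 0.5717 -0.0414]
[[0.001, 0.0003, 0, 0, 0, -1.2, 0], [0.002, 0.0006, 0, 0, 0, -2.4, 0], [0.003, 0.0009, 0, 0, 0, -3.6, 0], [0.004, 0.0011, 0, 0, 0, -4.8, 0], [0.005, 0.0014, 0, 0, 0, -6.0, 0], [0.006, 0.0016, 0, 0, 0, -7.2, 0], [0.007, 0.0018, 0, 0, 0, -8.4, 0], [0.008, 0.0019, 0, 0, 0, -9.6, 0], [0.009, 0.0021, 0, 0, 0, -10.8, 0], [0.01, 0.0022, 0, 0, 0, -12.0, 0]] [ 0.5734 -0.0412]
```

View pics/s4.png

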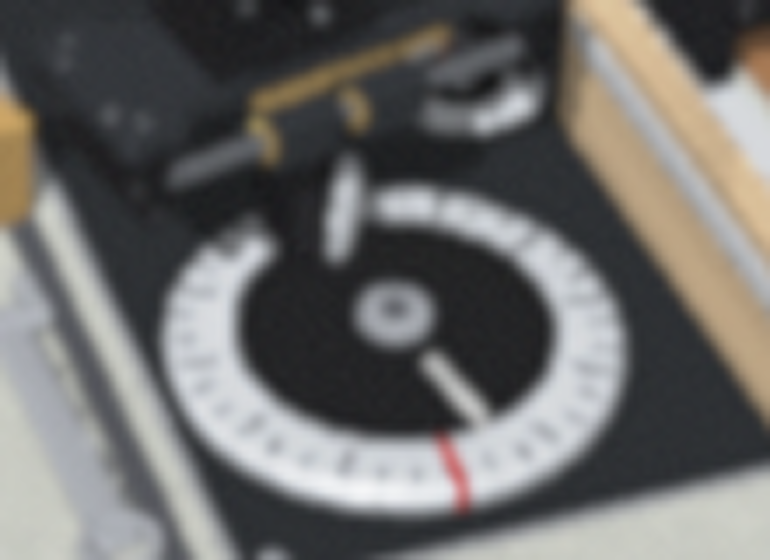

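Index (428,355)–(487,417), handle at (345,205) with the finger left of it; the gap left is visibly about 15°. Pinning it down.

```bash
sed -i 's#388.5/7#394.5/7#; s#(mn>95)#(mn>95)\&(Y>226)#' meas.py
python3 - <<'E'
from meas import *
im=r.read_camera("side");red,idx,c=meas(im);print(red,idx,c)
S=lambda u,v,z:px("side",300+(u+.5)/7-.5,180+(v+.5)/7-.5,z)
L={}
for n,u,v,z in(("i_in",428,355,.038),("i_out",487,417,.038),("r_in",443,436,.032),("r_out",462,508,.032)):
    p=S(u,v,z);L[n]=p;print(n,np.degrees(np.arctan2(p[1]-c[1],p[0]-c[0])),np.hypot(*(p[:2]-c)))
# ring ellipse centre: outer extents of white ring
for pts in ([(164,345),(626,345)],[(400,514),(430,186)]): print([S(*p,.032)[:2].round(4) for p in pts])
E
```

```text
(np.float64(-104.6), 12, np.float64(0.0756)) (np.float64(-89.0), 30, np.float64(0.0411)) [ 0.57519263 -0.09315752]
i_in -84.42878970629337 0.02142857050474814
i_out -87.17884001373423 0.06060574578005353
r_in -103.12341640249377 0.057590326221396836
r_out -106.67479261616177 0.09488682573411986
[array([ 0.4957, -0.0555]), array([ 0.6503, -0.1409])]
[array([ 0.5268, -0.1758]), array([ 0.6361, -0.0238])]
```

>>> send_rows([
  [0.001,0.0003,0,0,0,-1.2,0],
  [0.002,0.0006,0,0,0,-2.4,0],
  [0.003,0.0009,0,0,0,-3.6,0],
  [0.004,0.0011,0,0,0,-4.8,0],
  [0.005,0.0014,0,0,0,-6,0],
  [0.006,0.0016,0,0,0,-7.2,0],
  [0.007,0.0018,0,0,0,-8.4,0],
  [0.008,0.0019,0,0,0,-9.6,0],
  [0.009,0.0021,0,0,0,-10.8,0],
  [0.01,0.0022,0,0,0,-12,0],
])

```text
time_s: 11.17
position: [0.5736, -0.0413, 0.2317]
eef_rot: [156.5, 90.0, 56.4]
ft_force: [-2.9, 3.0, -0.1]
finger_gap: 0.0007
```

```bash
python3 - <<'E'
from meas import *
im=r.read_camera("side");print(meas(im),np.round(r.observe()["ft_force"],1))
cv2.imwrite("pics/s5.png",cv2.resize(im[215:260,335:395],None,fx=12,fy=12,interpolation=cv2.INTER_CUBIC)[:,:,::-1])
E
python3 arc.py .579 -.090 .5734 -.0412 0.35 1
```

```text
((np.float64(-104.6), 12, np.float64(0.0756)), (np.float64(-102.8), 30, np.float64(0.041)), array([ 0.57519263, -0.09315752])) [-3.1  2.2 -1. ]
[[0.0003, 0.0, 0, 0, 0, -0.35, 0], [0.0006, 0.0001, 0, 0, 0, -0.7, 0], [0.0009, 0.0001, 0, 0, 0, -1.05, 0], [0.0012, 0.0001, 0, 0, 0, -1.4, 0], [0.0015, 0.0001, 0, 0, 0, -1.75, 0], [0.0018, 0.0002, 0, 0, 0, -2.1, 0], [0.0021, 0.0002, 0, 0, 0, -2.45, 0], [0.0024, 0.0002, 0, 0, 0, -2.8, 0], [0.0027, 0.0002, 0, 0, 0, -3.15, 0], [0.003, 0.0003, 0, 0, 0, -3.5, 0]] [ 0.5764 -0.0409]
```

View pics/s5.png

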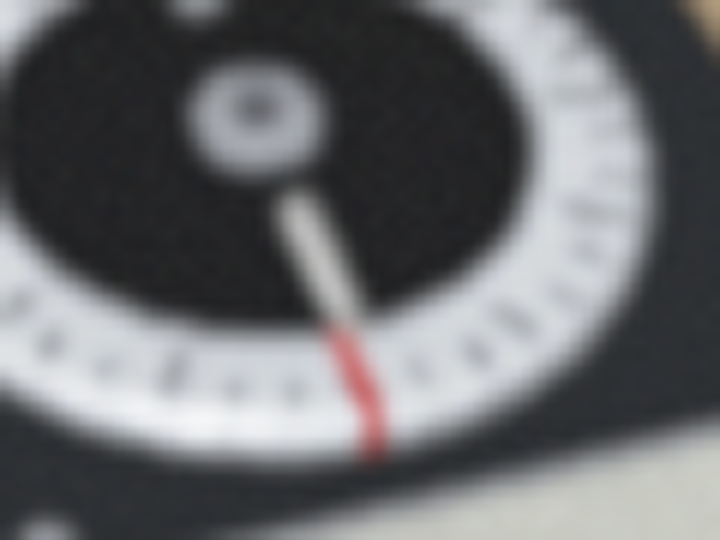

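Index ends (352,318), red starts (340,335). Allowing for the 6 mm height difference, the wheel is about 2° short, as the measurement says (−102.8 vs −104.6). One last nudge of about 2°.

>>> send_rows([
  [0.0003,0,0,0,0,-0.35,0],
  [0.0006,0,0,0,0,-0.7,0],
  [0.0009,0.0001,0,0,0,-1.05,0],
  [0.0012,0.0001,0,0,0,-1.4,0],
  [0.0015,0.0001,0,0,0,-1.75,0],
  [0.0017,0.0001,0,0,0,-1.9,0],
  [0.0017,0.0001,0,0,0,-1.9,0],
  [0.0017,0.0001,0,0,0,-1.9,0],
  [0.0017,0.0001,0,0,0,-1.9,0],
  [0.0017,0.0001,0,0,0,-1.9,0],
])

```text
time_s: 12.05
position: [0.5752, -0.0412, 0.2318]
eef_rot: [104.4, 90.0, 2.5]
ft_force: [-3.4, 2.5, 0.2]
finger_gap: 0.0005
```

Run:
```python
from meas import *
im=r.read_camera("side");print(meas(im),np.round(r.observe()["ft_force"],1))
```

```text
((np.float64(-104.6), 12, np.float64(0.0756)), (np.float64(-104.4), 30, np.float64(0.0411)), array([ 0.57519263, -0.09315752])) [-1.7  1.9 -0.9]
```

The wheel's on its line (−104.4 vs −104.6). I back off away from the handle, rise, and go over to beside the lever.

>>> send_rows([
  [-0.004,0.001,0,0,0,0,0],
  [-0.01,0.0025,0,0,0,0,0],
  [-0.018,0.0045,0,0,0,0,0],
  [-0.025,0.006,0,0,0,0,0],
  [-0.025,0.006,0.01,0,0,0,0],
  [-0.025,0.006,0.03,0,0,0,0],
  [-0.025,0.006,0.05,0,0,0,0],
  [-0.025,0.006,0.07,0,0,0,0],
  [-0.025,0.006,0.07,0,0,0,0],
  [-0.025,0.006,0.07,0,0,0,0],
])

```text
time_s: 12.93
position: [0.5508, -0.0354, 0.304]
eef_rot: [89.0, 89.7, -12.9]
ft_force: [0.0, 0.5, -1.3]
finger_gap: 0.0
```

>>> send_rows([
  [0.001,0.02,0,0,0,-2,0],
  [0.002,0.045,0,0,0,-4,0],
  [0.004,0.07,0,0,0,-6,0],
  [0.006,0.095,0,0,0,-8,0],
  [0.008,0.12,0,0,0,-8,0],
  [0.01,0.14,0,0,0,-8,0],
  [0.012,0.155,0,0,0,-8,0],
  [0.012,0.161,0,0,0,-8,0],
  [0.012,0.161,0,0,0,-8,0],
  [0.012,0.161,0,0,0,-8,0],
])

```text
time_s: 13.77
position: [0.5618, 0.1255, 0.3009]
eef_rot: [-47.4, 89.9, -157.3]
ft_force: [0.8, -0.2, 0.9]
finger_gap: 0.0005
```

Run:
```python
from meas import *
im=r.read_camera("side");s=r.observe();print(meas(im),np.round(s["ft_force"],1),np.round(s["position"],4),np.round(s["qpos"],1))
cv2.imwrite("pics/s6.png",cv2.resize(im[140:260,280:400],None,fx=5,fy=5,interpolation=cv2.INTER_CUBIC)[:,:,::-1])
x,y,z=s["position"]
for q in ((x,y,z-.182),(x,y,.045),(.5735,.157,.062),(.628,.137,.055)): print((proj("side",q)-[280,140])*5)
```

```text
((np.float64(-104.6), 12, np.float64(0.0755)), (np.float64(-104.4), 30, np.float64(0.0412)), array([ 0.57519263, -0.09315752])) [ 0.4 -0.4  0.5] [0.5619 0.1251 0.3011] [  4.7  11.5 100.4  -0.   68.2  24.6]
[164.62082807 110.1780453 ]
[166.82680349 213.51834876]
[158.72991478 157.78724974]
[253.50018982 158.68827912]
```

View pics/s6.png

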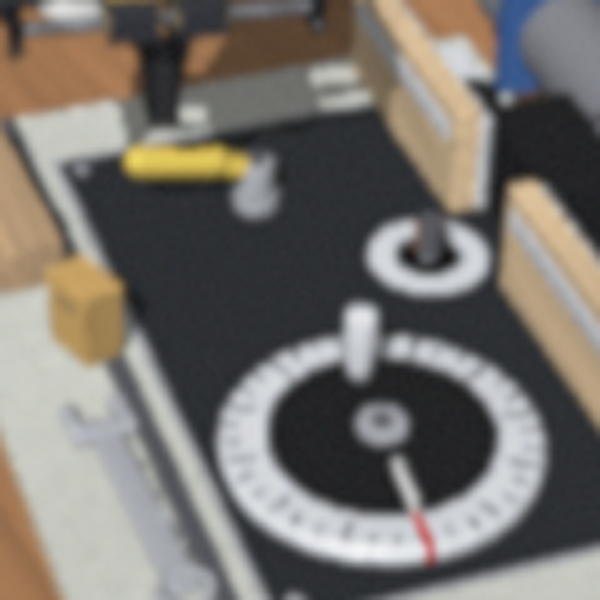

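The index still meets the red line (424,515). Fingertip at (162,115) is above the near side of the lever arm (125–240,162) with clearance, so I descend and approach.

>>> send_rows([
  [0,0,-0.015,0,0,0,0],
  [0,0,-0.035,0,0,0,0],
  [0,0,-0.055,0,0,0,0],
  [0,0,-0.07,0,0,0,0],
  [0,0,-0.075,0,0,0,0],
  [0,0,-0.075,0,0,0,0],
  [0.001,0.003,-0.075,0,0,0,0],
  [0.002,0.005,-0.075,0,0,0,0],
  [0.002,0.006,-0.075,0,0,0,0],
  [0.003,0.007,-0.075,0,0,0,0],
])

```text
time_s: 14.65
position: [0.5657, 0.133, 0.2279]
eef_rot: [115.7, 89.9, 5.8]
ft_force: [0.0, -0.6, -0.5]
finger_gap: 0.0
```

>>> send_rows([
  [0,0.001,0,0,0,0,0],
  [0.0005,0.002,0,0,0,0,0],
  [0.001,0.003,0,0,0,0,0],
  [0.0015,0.004,0,0,0,0,0],
  [0.0015,0.005,0,0,0,0,0],
  [0.002,0.006,0,0,0,0,0],
  [0.0025,0.007,0,0,0,0,0],
  [0.003,0.008,0,0,0,0,0],
  [0.003,0.009,0,0,0,0,0],
  [0.0035,0.01,0,0,0,0,0],
])

```text
time_s: 15.48
position: [0.5684, 0.1427, 0.2265]
eef_rot: [-46.8, 89.9, -156.7]
ft_force: [-2.0, -1.7, -0.4]
finger_gap: 0.0001
```

```bash
python3 arc.py .628 .136 .5685 .143 3 3|cut -c1-1200
```

```text
[[0.0004, 0.0031, 0, 0, 0, -3.0, 0], [0.0011, 0.0062, 0, 0, 0, -6.0, 0], [0.0018, 0.0092, 0, 0, 0, -9.0, 0], [0.0028, 0.0122, 0, 0, 0, -12.0, 0], [0.0038, 0.0152, 0, 0, 0, -15.0, 0], [0.0051, 0.018, 0, 0, 0, -18.0, 0], [0.0065, 0.0209, 0, 0, 0, -21.0, 0], [0.008, 0.0236, 0, 0, 0, -24.0, 0], [0.0097, 0.0262, 0, 0, 0, -27.0, 0], [0.0115, 0.0288, 0, 0, 0, -30.0, 0]] [0.58   0.1718]
[[0.0019, 0.0025, 0, 0, 0, -3.0, 0], [0.004, 0.0048, 0, 0, 0, -6.0, 0], [0.0062, 0.0071, 0, 0, 0, -9.0, 0], [0.0085, 0.0092, 0, 0, 0, -12.0, 0], [0.0109, 0.0112, 0, 0, 0, -15.0, 0], [0.0134, 0.0131, 0, 0, 0, -18.0, 0], [0.016, 0.0148, 0, 0, 0, -21.0, 0], [0.0187, 0.0164, 0, 0, 0, -24.0, 0], [0.0215, 0.0179, 0, 0, 0, -27.0, 0], [0.0243, 0.0192, 0, 0, 0, -30.0, 0]] [0.6043 0.191 ]
[[0.0029, 0.0012, 0, 0, 0, -3.0, 0], [0.0059, 0.0022, 0, 0, 0, -6.0, 0], [0.0089, 0.003, 0, 0, 0, -9.0, 0], [0.012, 0.0037, 0, 0, 0, -12.0, 0], [0.015, 0.0043, 0, 0, 0, -15.0, 0], [0.0182, 0.0046, 0, 0, 0, -18.0, 0], [0.0213, 0.0048, 0, 0, 0, -21.0, 0], [0.0244, 0.0049, 0, 0, 0, -24.0, 0], [0.0276, 0.0048, 0, 0, 0, -27.0, 0], [0.0307, 0.0045, 0, 0, 0, -30.0, 0]] [0.635  0.1955]
```

Contact (about 2.6 N). Sweeping the lever round.

>>> send_rows([
  [0.0004,0.003,0,0,0,-3,0],
  [0.001,0.006,0,0,0,-6,0],
  [0.0018,0.009,0,0,0,-9,0],
  [0.0028,0.012,0,0,0,-12,0],
  [0.0038,0.015,0,0,0,-15,0],
  [0.005,0.018,0,0,0,-18,0],
  [0.0065,0.021,0,0,0,-21,0],
  [0.008,0.0235,0,0,0,-24,0],
  [0.0097,0.026,0,0,0,-27,0],
  [0.0115,0.0288,0,0,0,-30,0],
])

```text
time_s: 16.32
position: [0.5795, 0.1719, 0.2261]
eef_rot: [-42.3, 89.9, 177.7]
ft_force: [-3.5, 0.2, -0.3]
finger_gap: 0.0005
```

>>> send_rows([
  [0.002,0.0025,0,0,0,-3,0],
  [0.004,0.005,0,0,0,-6,0],
  [0.006,0.007,0,0,0,-9,0],
  [0.0085,0.009,0,0,0,-12,0],
  [0.011,0.011,0,0,0,-15,0],
  [0.0135,0.013,0,0,0,-18,0],
  [0.016,0.015,0,0,0,-21,0],
  [0.0187,0.0164,0,0,0,-24,0],
  [0.0215,0.018,0,0,0,-27,0],
  [0.0243,0.019,0,0,0,-30,0],
])

```text
time_s: 17.15
position: [0.6038, 0.1914, 0.2261]
eef_rot: [-30.7, 89.8, 159.3]
ft_force: [-4.0, 1.5, 0.6]
finger_gap: 0.0006
```

```bash
python3 - <<'E'
from meas import *
im=r.read_camera("side");s=r.observe();print(meas(im),np.round(s["ft_force"],1),np.round(s["position"],4),np.round(s["qpos"],1))
cv2.imwrite("pics/s7.png",cv2.resize(im[140:260,280:400],None,fx=5,fy=5,interpolation=cv2.INTER_CUBIC)[:,:,::-1])
E
python3 arc.py .628 .136 .6043 .191 1.5 1
```

```text
((np.float64(-104.6), 12, np.float64(0.0755)), (np.float64(-104.4), 30, np.float64(0.0412)), array([ 0.57519263, -0.09315752])) [-3.2  1.4 -0.5] [0.6042 0.1914 0.2261] [10.4 24.1 93.5  0.1 62.5 90.6]
[[0.0014, 0.0006, 0, 0, 0, -1.5, 0], [0.0029, 0.0012, 0, 0, 0, -3.0, 0], [0.0044, 0.0017, 0, 0, 0, -4.5, 0], [0.0059, 0.0022, 0, 0, 0, -6.0, 0], [0.0074, 0.0026, 0, 0, 0, -7.5, 0], [0.0089, 0.003, 0, 0, 0, -9.0, 0], [0.0104, 0.0034, 0, 0, 0, -10.5, 0], [0.012, 0.0037, 0, 0, 0, -12.0, 0], [0.0135, 0.004, 0, 0, 0, -13.5, 0], [0.015, 0.0043, 0, 0, 0, -15.0, 0]] [0.6193 0.1953]
```

View pics/s7.png

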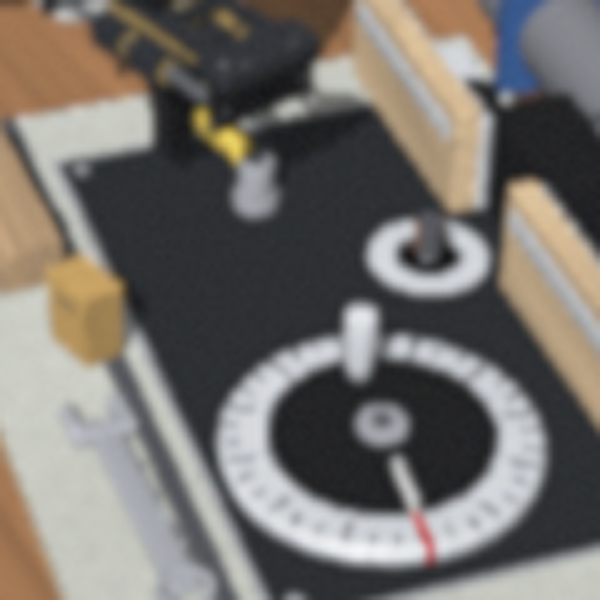

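The lever (205–240,120–155) has turned about 60°, and the wheel is undisturbed. I continue more slowly to the stop.

>>> send_rows([
  [0.0014,0.0006,0,0,0,-1.5,0],
  [0.0029,0.0012,0,0,0,-3,0],
  [0.0044,0.0017,0,0,0,-4.5,0],
  [0.0059,0.0022,0,0,0,-6,0],
  [0.0074,0.0026,0,0,0,-7.5,0],
  [0.0082,0.0028,0,0,0,-8.2,0],
  [0.009,0.003,0,0,0,-9,0],
  [0.0097,0.0032,0,0,0,-9.7,0],
  [0.0104,0.0034,0,0,0,-10.5,0],
  [0.0104,0.0034,0,0,0,-10.5,0],
])

```text
time_s: 18.03
position: [0.6148, 0.194, 0.2265]
eef_rot: [-17.9, 90.0, 161.7]
ft_force: [-2.2, 2.9, -1.3]
finger_gap: 0.0008
```

>>> send_rows([
  [0.0004,0.0001,0,0,0,-0.4,0],
  [0.0008,0.0002,0,0,0,-0.8,0],
  [0.0012,0.0003,0,0,0,-1.2,0],
  [0.0016,0.0003,0,0,0,-1.6,0],
  [0.002,0.0004,0,0,0,-2,0],
  [0.0024,0.0004,0,0,0,-2.4,0],
  [0.0028,0.0005,0,0,0,-2.8,0],
  [0.0032,0.0005,0,0,0,-3.2,0],
  [0.0036,0.0006,0,0,0,-3.6,0],
  [0.004,0.0006,0,0,0,-4,0],
])

```text
time_s: 18.87
position: [0.617, 0.1948, 0.2263]
eef_rot: [7.9, 89.6, -176.6]
ft_force: [-16.4, 2.7, 7.5]
finger_gap: 0.0005
```

Force jumped from 3 to 17 N with the tool stalled: the lever is on its stop. Backing off and rising clear.

>>> send_rows([
  [-0.003,0,0,0,0,0,0],
  [-0.008,0,0,0,0,0,0],
  [-0.016,0,0,0,0,0,0],
  [-0.025,0,0,0,0,0,0],
  [-0.03,0,0,0,0,0,0],
  [-0.03,0,0.015,0,0,0,0],
  [-0.03,0,0.04,0,0,0,0],
  [-0.03,0,0.07,0,0,0,0],
  [-0.03,0,0.1,0,0,0,0],
  [-0.03,0,0.12,0,0,0,0],
])

```text
time_s: 19.7
position: [0.5891, 0.1946, 0.3503]
eef_rot: [-167.8, 89.8, 7.8]
ft_force: [0.8, -0.1, 0.5]
finger_gap: 0.0003
```

>>> send_rows([
  [-0.02,0.02,0.02,0,0,0,0],
  [-0.05,0.04,0.04,0,0,0,0],
  [-0.08,0.06,0.06,0,0,0,0],
  [-0.1,0.09,0.07,0,0,0,0],
  [-0.12,0.12,0.07,0,0,0,0],
  [-0.14,0.14,0.07,0,0,0,0],
  [-0.15,0.15,0.07,0,0,0,0],
  [-0.15,0.15,0.07,0,0,0,0],
  [-0.15,0.15,0.07,0,0,0,0],
  [-0.15,0.15,0.07,0,0,0,0],
])

```text
time_s: 20.53
position: [0.4394, 0.3438, 0.4166]
eef_rot: [134.1, 90.0, -50.3]
ft_force: [-0.6, 0.1, 0.2]
finger_gap: 0.0003
```

Run:
```python
from meas import *
im=r.read_camera("side");t=r.read_camera("top");s=r.observe();print(meas(im),np.round(s["ft_force"],1),np.round(s["position"],4))
f=lambda i:cv2.resize(i,(400,300),interpolation=cv2.INTER_CUBIC)
cv2.imwrite("pics/f.png",np.hstack([f(im[140:260,250:410]),f(t[140:260,240:400])])[:,:,::-1])
```

```text
((np.float64(-104.6), 12, np.float64(0.0756)), (np.float64(-104.3), 29, np.float64(0.0413)), array([ 0.57519263, -0.09315752])) [-1.1 -0.6  0.3] [0.4398 0.3435 0.4166]
```

View pics/f.png

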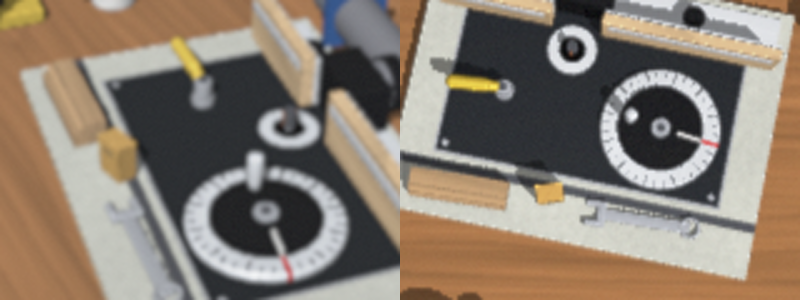

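Left half (side view): index meets the red line at (287,262). Right half (top view): hub (660,127), index end (698,140) and red end (718,146) are collinear to about 1°. The lever, pivot (505,89) to end (450,82), points left and the loose things are unmoved. Handing in.

```bash
python3 -c "
from rig import r
print(r.hand_in())"
```

```text
the job is handed in; nothing more can be done
None
```

I set the wheel to the red line and pushed the lock lever to its stop. The job was handed in at about 21 s on the robot's clock, with the arm well clear of everything.

- **Wheel:** I pushed the handle clockwise about 92° with the closed fingertips, at roughly 3–6 N. I stopped about 2° short of the line, looked, then nudged it on, so it never ran past or backed off.
- **Lock lever:** I pushed it clockwise until it stopped moving and the force rose from about 3 N to about 17 N, which is the stop.
- **Last checks:** the side camera put the index at −104.3° and the red line at −104.6°. The top camera showed them in line to about 1°, so both agree within half a division. The lever points left, and the spanner, brass block and moulding look unmoved.
- **Disagreements:** the two cameras placed the wheel's axis about 5 mm apart and the lever's pivot about 13 mm apart. I therefore measured the angles within one picture and found contact by force. The networks mixed up the small parts of the wheel, so I read those points from the pictures.

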